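# Fit a centrifuge rotor and prove its lock

## Task

Put the white eight-hole rotor into the mini centrifuge: set it on the spindle and press it down, without forcing it, until it clicks fully home. Then prove that the lock holds: pull the rotor straight up with slowly rising force, keep about 15 N on it for half a second, never more than 20 N, and let go, leaving it locked fully home and everything else on the bench where it is.

Things in the scene. Friction and masses are not known exactly. Their poses are not given: they have to be found in the camera images.
- rotor: the eight-hole centrifuge rotor: white, round, 86 mm across at its foot, with a ring of eight dark tube holes in its dished top and an orange knob in the middle. About 0.16 kg (may differ by some 40 %). Origin at the centre of the underside, z up through the knob. The dish's rim is 36 mm above the underside, the knob's top 66 mm. It may be fitted at any angle about z.
- knob (a point): the rotor's orange knob, an upright cylinder 24 mm in diameter: the point on its axis 56 mm above the rotor's underside and 10 mm below the knob's top. The knob stands free above the dish's rim for 30 mm.
- bore (a point): the mouth of the rotor's central bore, at the centre of its underside: 20 mm in diameter and 5 mm deep, then it opens into a hollow 31 mm wide, up to 28 mm above the underside. The 5 mm thick edge round the bore is the lip that the catches lock over.
- centrifuge: mini bench centrifuge, white housing, fixed: 190 mm long (x -105 to +85 mm), 160 mm wide, top rim 93 mm above the bench, round bowl 116 mm across and 41 mm deep. Origin on the bench below the bowl's centre, x towards the hinge (control panel looks to -x), z up. Its clear dome lid stands open, leaning back from the hinge at x = +88 mm, to 250 mm above the bench.
- spindle: the centrifuge's upright spindle in the middle of the bowl: a flange 48 mm across, on which the rotor's underside comes to rest, and a shaft on it. It does not turn; the motor's firm rubber mounts let it give a fraction of a millimetre up or down under load. Origin at the centre of the flange's top face, 60 mm above the bench, z up.
- shaft_top (a point): the tip of the spindle's shaft, 25.5 mm above the flange. The shaft is 18 mm in diameter for the first 17 mm, then tapers to 8 mm at the tip.
- lock: three brass spring catches round the shaft, tips 7 to 10 mm above the flange, sticking out 3.5 mm. A rotor set on the shaft rests on them 12 to 16 mm above the flange; pressed with 7 to 18 N it pushes them in, they click out above its lip and it sits on the flange. Locked, it has 1 to 3.5 mm of upward play (it differs), then they hold, far beyond 20 N. Unclicked it lifts off. Pose: the spindle's.
- strip_rotor: the other rotor, not for this job: blue plastic, with two straight rows of small strip-tube holes, 80 mm across, 66 mm tall, grey knob 24 mm in diameter; origin at the centre of its underside, z up
- beaker: glass beaker, 68 mm across, 90 mm tall; origin at the centre of its underside
- jar_a: amber sample jar with white cap, 52 mm across, 62 mm tall; origin at the centre of its underside
- jar_b: amber sample jar with white cap, 52 mm across, 62 mm tall; origin at the centre of its underside
- wash_bottle: white bottle with red cap, 60 mm across, 170 mm tall; origin at the centre of its underside
- petri_dish: clear Petri dish, 90 mm across, 13 mm tall; origin at the centre of its underside
- tweezers: steel tweezers lying flat, 124 mm long along their x axis, 7 mm tall; origin at the centre of the underside
- tube_rack: blue rack with small tubes, 60 x 130 x 46 mm; origin at the centre of its underside
Not all that is in view belongs to the job. Leave any pink look-alike of the rotor alone.

How it is judged:
On the way, in this order (a step that is already met when the one before it is completed fails the run):
1. the rotor is pressed past the catches, fully home on the spindle's flange (z of rotor in the frame of spindle between -0.002 and 0.0012 m and horizontal distance between rotor and spindle below 0.003 m and angle between rotor's own z axis and vertical below 0.05 rad), for 0.1 s.
2. the locked rotor is pulled up against the catches with more than 11 N for 0.3 s, and they hold (contact force between rotor and lock above 11 N and z of rotor in the frame of spindle between 0.0008 and 0.0055 m and horizontal distance between rotor and spindle below 0.003 m and angle between rotor's own z axis and vertical below 0.05 rad), for 0.3 s.
At the end, for the whole second after the job is handed in: the rotor stands locked on the spindle: underside within 2 mm of the flange, within 3 mm of the spindle's axis, upright within 3 degrees, at rest and released (z of rotor in the frame of spindle between -0.002 and 0.002 m and horizontal distance between rotor and spindle below 0.003 m and angle between rotor's own z axis and vertical below 0.05 rad and linear speed of rotor below 0.01 m/s and contact force between the fingers and rotor below 0.1 N); the robot touches nothing.
It fails at once if the locked rotor is pulled against its catches with more than 20 N (contact force between rotor and lock above 20 N and z of rotor in the frame of spindle between 0.0008 and 0.0055 m).
It fails at once if the rotor is forced onto the spindle with more than 40 N (contact force between rotor and spindle above 40 N).
It fails at once if another thing on the bench is shoved more than 25 mm (distance of any of strip_rotor, beaker, jar_a, jar_b, wash_bottle, petri_dish, tweezers, tube_rack from where it was at the start of the episode above 0.025 m).
It also fails if it takes over 67 s, if anything falls off the work surface, if the arm or the gripper's body presses on something with over 40 N, if the wrist force passes 120 N, or if a joint passes its speed limit or range.

## Robot

A 7-joint arm with a two-finger parallel gripper is mounted at the origin on the work surface. World frame = base frame: x ahead of the robot, y to its left, z up, the work surface at z = 0. Lengths are in m, angles in rad, forces in N, time in s.
With the tool pointing down it reaches from about 0.425 to 0.925 m from the base axis. Payload 6.8 kg.
Tool frame: the origin (TCP) lies at the very end of the fingers, on their centre line; the grasp point (between the pads) lies 19 mm behind it; z points along the fingers, y is the line along which they close (so a half turn about z gives the same grasp; the last joint's range is limited). The gripper opens to 85 mm and grips with 20 to 120 N. Pads are 22 mm wide; open, the fingers measure 114 mm over their backs; the gripper's body (76 mm by 85 mm) begins 54 mm behind the grasp point. The pads swing forward as they close: fully open they stand 13 mm farther back than shut.
Start: joints at [-1.418, 0.477, 0.022, 1.555, -0.011, 1.109, -0.083], TCP at [0.174, 0.652, 0.231] pointing down, gripper open.
Joint ranges: [-2.96, 2.96], [-0.34, 2.1], [-1.41, 1.46], [0.24, 2.44], [-1.37, 4.51], [0.17, 1.92], [-2.96, 2.96]. Speed limits (rad/s): [2.39, 2.39, 3.14, 3.14, 3.14, 3.14, 3.14].

## Interface

Orientations are given as a unit quaternion [w, x, y, z].
In Python, from station import bot gives the robot as it stands. The module is installed in compiled form; this text tells all that it offers.
- The arm moves only by the shell command python3 -m jog 'ROWS' [OPENING] [FORCE]. ROWS is JSON, a list of rows, each a list of 4 numbers: the shift along the tool's x, y, z in cm, then the turn about the tool's z in rad. In form: [[x, y, z, spin], ...]. A call has 1 to 20 rows; each row is the pose to reach, as a shift and turn from the pose commanded when the call began, along the tool's axes at that moment; what a row does not reach only later rows make up. A row lasts 1/12 s, in which the tool goes at most 41.7 mm and 7.16 degrees, less where a joint would pass 70% of its speed; a pose out of reach is approached as far as the arm can. A call with a gripper value outside its range is refused whole. OPENING is the closure, from -1 (fully open) to 1 (shut), set as the call begins (- or left out, the last holds). The fingers move at their own pace and stop on an object; FORCE is the grip in N (left out, the last holds). Time passes only in rows, so rows that repeat a pose let the fingers close. It gives the time, the measured TCP pose, the force, the opening and the grip force at its end, in the units of the state.
- bot.get_obs(): the state, without advancing time (a new reading comes with each control period).
- bot.read_camera(name): name is "side" or "top"; returns a dict with "pixels" (480x640x3 uint8, red, green, blue), "depth" (480x640 float32, m along the optical axis (not along the pixel's ray), 0 where there is no reading), "fovy" (degrees; the focal length in pixels is half the picture's height over the tangent of half this angle, whatever the lens; pixels are square), "cx", "cy" (the principal point, pixels), "pose" (4x4, takes a point from camera to world coordinates). Camera axes: x right, y down, z forward; pixel columns grow to the right and rows downward; lengths in m; the calibration is good to about 2 mm. A picture is of the moment at which its call begins.
- bot.hand_in(): hands the job in; it is judged then, once.
The state is a dict: "t": time; "q": joint angles; "joint_vel": joint speeds; "joint_torque": joint torques, N m; "eef_pos": TCP position; "tool_rot": TCP orientation; "contact_force": force on the tool from outside, world axes, zero at the start; "torque": the same for the moment, N m; "gripper_width": opening from 0.0 (shut) to 1.0 (fully open); "grasp_force": force on a finger pad.
Only numpy, scipy, OpenCV 4.12 (cv2) and the standard library are available. Lean on these libraries where they do the work, as an engineer would, in place of code of your own. Each camera call takes 0.05 s, during which the arm holds its last target. There are 200 camera calls.

## Working session

There is one attempt and no reset: what is moved stays moved. The work goes in short steps, Python scripts to look and compute and a shell command to move; the robot and the scene stay as the last step left them, time stands still between calls to the robot, and variables do not carry over. Pictures are saved under pics/ and viewed, at most 10 in all, crops included, and the job is handed in when it is done.

```bash
mkdir -p pics; cat > h.py <<'E'
import numpy as np, cv2
from station import bot
def cam(n):
    c=bot.read_camera(n); d=c["depth"]; h=d.shape[0]
    f=h/2/np.tan(np.radians(c["fovy"])/2)
    v,u=np.mgrid[:d.shape[0],:d.shape[1]]
    P=np.stack([(u-c["cx"])/f*d,(v-c["cy"])/f*d,d],-1)
    T=np.array(c["pose"]); W=P@T[:3,:3].T+T[:3,3]; W[d==0]=np.nan
    return c["pixels"],W,T
E
python3 - <<'E'
from h import *
np.set_printoptions(precision=4,suppress=True)
for n in("top","side"):
    p,W,T=cam(n); cv2.imwrite(f"pics/{n}0.png",p[:,:,::-1]); np.savez(f"{n}0.npz",p=p,W=W); print(n,T)
o=bot.get_obs();print({k:np.round(v,3) for k,v in o.items()})
E
```

```text
top [[-0.019  -0.984   0.1772  0.4008]
 [-0.9995  0.0145 -0.027  -0.0211]
 [ 0.024  -0.1776 -0.9838  1.3547]
 [ 0.      0.      0.      1.    ]]
side [[-0.9833 -0.1182  0.1387  0.4614]
 [-0.1817  0.6933 -0.6974  0.7883]
 [-0.0137 -0.7109 -0.7031  0.8995]
 [ 0.      0.      0.      1.    ]]
{'t': np.float64(0.1), 'q': array([-1.418,  0.478,  0.022,  1.556, -0.011,  1.109, -0.083]), 'joint_vel': array([-0.001, -0.002, -0.001, -0.005, -0.001,  0.002, -0.   ]), 'joint_torque': array([  0.005, -59.776,   1.614, -28.196,   0.013,   0.005,   0.   ]), 'eef_pos': array([0.174, 0.652, 0.23 ]), 'tool_rot': array([-0.   ,  0.13 ,  0.992, -0.001]), 'contact_force': array([-0.101,  0.286, -0.27 ]), 'torque': array([ 0.046,  0.03 , -0.014]), 'grasp_force': np.float64(0.0), 'gripper_width': np.float64(1.001)}
```

View pics/top0.png

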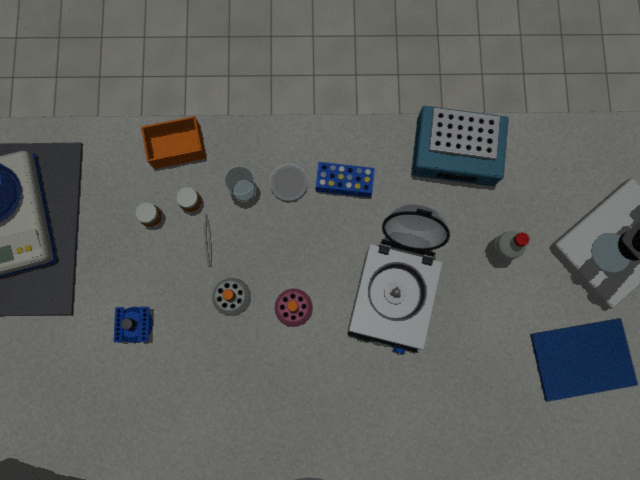

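View pics/side0.png

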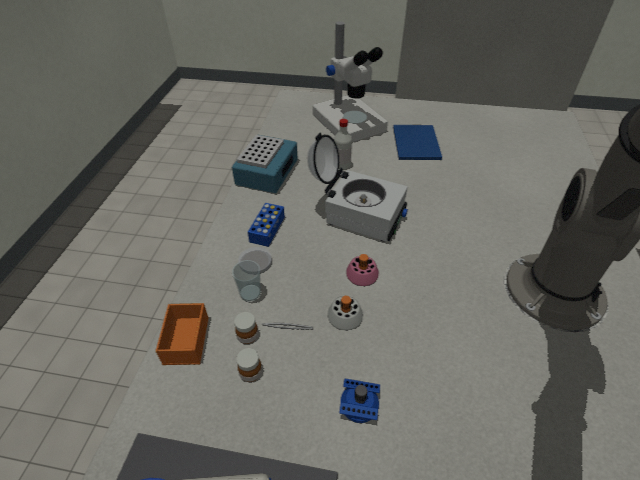

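Top view: the white rotor is at (231,296) and in the side view at (346,312). The pink look-alike is at top (293,307) and side (363,269), and the blue strip rotor at top (132,325). The white one with eight round holes and an orange knob fits the description. The centrifuge bowl is at top (397,292), with its lid leaning towards +x.

```bash
python3 - <<'E'
from h import *
np.set_printoptions(precision=4,suppress=True)
def circ(x,y):
    A=np.c_[2*x,2*y,np.ones_like(x)]; s=np.linalg.lstsq(A,x*x+y*y,rcond=None)[0]
    return s[0],s[1],np.sqrt(s[2]+s[0]**2+s[1]**2)
for n,kc,sc in(("top",(231,296),(397,292)),("side",(346,305),(364,198))):
    z=np.load(n+"0.npz"); p=z["p"].astype(int); W=z["W"]
    v,u=np.mgrid[:480,:640]
    org=(p[...,0]>1.5*p[...,1])&(p[...,0]>110)
    m=org&(np.hypot(u-kc[0],v-kc[1])<16)
    t=m&(W[...,2]>0.062)
    print(n,"knob top n",t.sum(),W[t].mean(0),"mid",(W[t].max(0)+W[t].min(0))/2,"px",u[t].mean(),v[t].mean())
    m=(np.hypot(u-kc[0],v-kc[1])<30)&(np.abs(W[...,2]-.036)<.003); 
    print(" rim n",m.sum(),circ(W[m][:,0],W[m][:,1]))
    k=W[np.hypot(u-sc[0],v-sc[1])<14]; 
    tip=k[(k[:,2]>.079)&(k[:,2]<.089)]; print(" tip",len(tip),tip.mean(0) if len(tip) else 0, np.nanmax(k[:,2]))
    fl=k[np.abs(k[:,2]-.060)<.002]; print(" flange",len(fl),circ(fl[:,0],fl[:,1]),fl[:,:2].min(0),fl[:,:2].max(0))
    g=(np.hypot(u-sc[0],v-sc[1])<75)&(np.abs(W[...,2]-.093)<.003)
    G=np.uint8(g)*255; G=cv2.morphologyEx(G,cv2.MORPH_OPEN,np.ones((2,2)))
    # inner rim: per-direction nearest top point around centre
    c0=W[(G>0)][:,:2]; cen=np.array([np.nanmean(fl[:,0]),np.nanmean(fl[:,1])])
    for _ in range(4):
        d=c0-cen; a=np.arctan2(d[:,1],d[:,0]); r=np.hypot(*d.T); pts=[]
        for b in np.arange(-np.pi,np.pi,.1):
            s=(a>=b)&(a<b+.1)&(r>.045)
            if s.any(): pts.append(c0[s][r[s].argmin()])
        pts=np.array(pts); rr=circ(*pts.T); q=np.abs(np.hypot(*(pts-rr[:2]).T)-rr[2])<.004; rr=circ(*pts[q].T); cen=np.array(rr[:2])
    print(" bowl",rr,q.sum()); r=cv2.minAreaRect(c0.astype(np.float32)); print(" box",r)
z=np.load("top0.npz");a=cv2.resize(z["p"][255:345,180:330],None,fx=5,fy=5,interpolation=3)
cv2.imwrite("pics/crop.png",a[:,:,::-1])
E
```

```text
top knob top n 75 [0.5123 0.1681 0.0662] mid [0.5126 0.1676 0.0674] px 227.2 294.12
 rim n 319 (np.float64(0.5119182730953856), np.float64(0.1676250108486997), np.float64(0.0283187616479296))
 tip 37 [ 0.5102 -0.1954  0.0832] 0.09021776972767803
 flange 161 (np.float64(0.5112014433105045), np.float64(-0.1955434925485447), np.float64(0.01881538912478201)) [ 0.4874 -0.2176] [ 0.5374 -0.1732]
 bowl (np.float64(0.5091480302187362), np.float64(-0.19733816779582866), np.float64(0.06065808776690063)) 56
 box ((0.500822901725769, -0.2038031369447708), (0.17578503489494324, 0.19604453444480896), 74.58201599121094)
side knob top n 55 [0.5143 0.1678 0.067 ] mid [0.5147 0.1674 0.0663] px 345.8727272727273 299.23636363636365
 rim n 291 (np.float64(0.5153637415347423), np.float64(0.16875217069276993), np.float64(0.028116118060798993))
 tip 19 [ 0.5138 -0.1928  0.0827] 0.09714961254900112
 flange 96 (np.float64(0.5130863309079554), np.float64(-0.22126811447883005), np.float64(0.034427190657788515)) [ 0.4725 -0.2582] [ 0.5474 -0.1762]
 bowl (np.float64(0.5124364390502976), np.float64(-0.19218843027709215), np.float64(0.06071954822735051)) 58
 box ((nan, nan), (0.0, 0.0), 0.0)
```

View pics/crop.png

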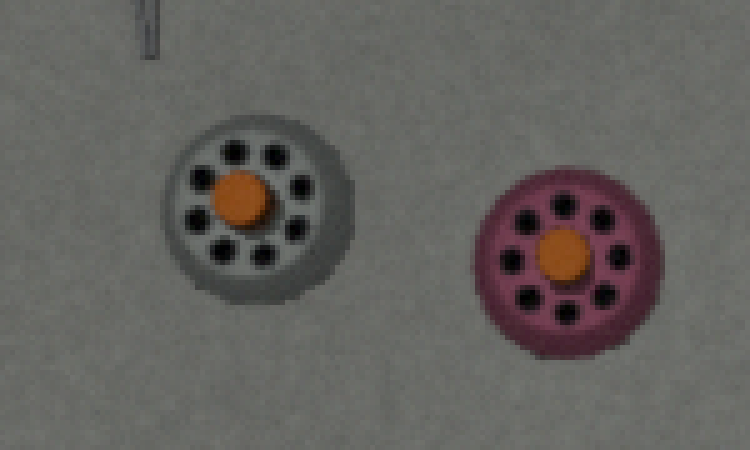

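The crop shows the white/grey rotor with eight holes and its orange knob at crop (242,200), and the pink one at (563,255). The white one is the target, at about (0.513, 0.168). The spindle is at about (0.511, -0.195). I'll move above the rotor.

```bash
cat >> h.py <<'E'
from scipy.spatial.transform import Rotation as R
def to(x,y,z):
    o=bot.get_obs(); q=o["tool_rot"]; r=R.from_quat([q[1],q[2],q[3],q[0]])
    print("pos",np.round(o["eef_pos"],4),"axes y",np.round(r.as_matrix()[:,1],3),"z",np.round(r.as_matrix()[:,2],4),"delta cm",np.round(r.inv().apply(np.array([x,y,z])-o["eef_pos"])*100,2),"t",round(float(o["t"]),2),"F",np.round(o["contact_force"],2))
E
python3 -m jog '[[-45.2,-38.1,8,0],[-45.2,-38.1,8,0],[-45.2,-38.1,8,0],[-45.2,-38.1,8,0],[-45.2,-38.1,8,0],[-45.2,-38.1,8,0],[-45.2,-38.1,8,0],[-45.2,-38.1,8,0],[-45.2,-38.1,8,0],[-45.2,-38.1,8,0],[-45.2,-38.1,8,0],[-45.2,-38.1,8,0],[-45.2,-38.1,8,0],[-45.2,-38.1,8,0],[-45.2,-38.1,8,0],[-45.2,-38.1,8,0],[-45.2,-38.1,8,0],[-45.2,-38.1,8,0],[-45.2,-38.1,8,0],[-45.2,-38.1,8,0]]' -1
python3 -c "
from h import *
to(.513,.168,.041)"
```

```text
t: 1.77
eef_pos: [0.5118, 0.1692, 0.1514]
tool_rot: [-0.0, 0.129, 0.992, 0.0]
contact_force: [-0.2, 1.3, -0.2]
gripper_width: 0.997
grasp_force: 0.0
pos [0.5118 0.1692 0.1514] axes y [0.255 0.967 0.001] z [-2.e-04  6.e-04 -1.e+00] delta cm [-0.15 -0.09 11.04] t 1.77 F [-0.18  1.25 -0.24]
```

```bash
python3 -m jog '[[-0.15,-0.1,3,0],[-0.15,-0.1,6,0],[-0.15,-0.1,8,0],[-0.15,-0.1,9.5,0],[-0.15,-0.1,10.4,0],[-0.15,-0.1,10.9,0],[-0.15,-0.1,10.9,0],[-0.15,-0.1,10.9,0]]' -1
python3 -m jog '[[0,0,0,0],[0,0,0,0],[0,0,0,0],[0,0,0,0],[0,0,0,0],[0,0,0,0],[0,0,0,0],[0,0,0,0],[0,0,0,0],[0,0,0,0]]' 1 80
python3 -c "
from h import *
to(.513,.168,.041)
p,W,T=cam('side');cv2.imwrite('pics/g.png',cv2.resize(p[230:350,270:430],None,fx=5,fy=5,interpolation=3)[:,:,::-1])"
```

```text
t: 2.43
eef_pos: [0.5141, 0.1666, 0.0429]
tool_rot: [0.0, 0.13, 0.992, 0.0]
contact_force: [0.0, -0.8, -0.1]
gripper_width: 1.007
grasp_force: 0.0
t: 3.27
eef_pos: [0.5141, 0.1664, 0.0428]
tool_rot: [0.0, 0.13, 0.992, 0.0]
contact_force: [-1.0, 0.1, 5.4]
gripper_width: 0.251
grasp_force: 78.1
pos [0.5141 0.1664 0.0428] axes y [0.258 0.966 0.001] z [ 7.e-04  5.e-04 -1.e+00] delta cm [0.15 0.12 0.18] t 3.27 F [-0.99  0.12  5.37]
```

View pics/g.png

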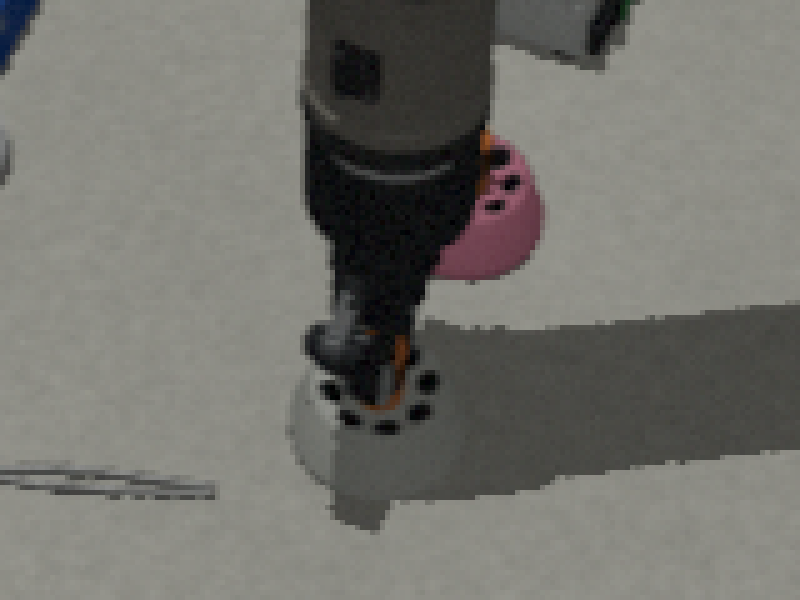

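The picture shows the fingers holding the orange knob, with the gripper at crop (370,370). Next I'll lift and carry it over.

```bash
python3 -m jog '[[0,0,-1,0],[0,0,-3,0],[0,0,-6,0],[0,0,-9,0],[0,0,-12,0],[-0.5,-2,-13,0],[-1.3,-5,-13,0],[-2.2,-8.5,-13,0],[-3.1,-12,-13,0],[-4,-15.5,-13,0],[-4.9,-19,-13,0],[-5.8,-22.5,-13,0],[-6.7,-26,-13,0],[-7.6,-29.5,-13,0],[-8.3,-32,-13,0],[-8.8,-34,-13,0],[-9,-35,-13,0],[-9,-35,-13,0],[-9,-35,-13,0],[-9,-35,-13,0]]'
python3 - <<'E'
from h import *
from scipy.optimize import least_squares
to(.511,-.195,.12)
e=bot.get_obs()["eef_pos"]
for n in("top","side"):
    p,W,T=cam(n); np.savez(n+"1.npz",p=p,W=W)
    d=np.hypot(W[...,0]-e[0],W[...,1]-e[1]); z=W[...,2]
    for lo,hi in((.118,.15),(.15,.156),(.156,.163)):
        m=(d<.06)&(z>lo)&(z<hi)
        print(n,lo,m.sum(), np.round(W[m].mean(0),4) if m.any() else "", np.round(W[m].min(0),4) if m.any() else "",np.round(W[m].max(0),4) if m.any() else "")
    v,u=np.where(d<.06); c=(int(np.median(u)),int(np.median(v))); print(c)
    cv2.imwrite(f"pics/c_{n}.png",cv2.resize(p[c[1]-60:c[1]+60,c[0]-80:c[0]+80],None,fx=5,fy=5,interpolation=3)[:,:,::-1])
E
```

```text
t: 4.98
eef_pos: [0.5105, -0.1931, 0.1721]
tool_rot: [-0.0, 0.129, 0.992, 0.001]
contact_force: [0.1, -0.1, -1.8]
gripper_width: 0.25
grasp_force: 78.8
pos [ 0.5105 -0.1931  0.1721] axes y [0.256 0.967 0.001] z [-6.0e-04  1.3e-03 -1.0e+00] delta cm [-0.1  -0.18  5.21] t 4.98 F [ 0.08 -0.1  -1.81]
top 0.118 95 [ 0.498  -0.1592  0.1429] [ 0.4721 -0.1821  0.1295] [ 0.5497 -0.1492  0.1496]
top 0.15 34 [ 0.4966 -0.159   0.1533] [ 0.4772 -0.1714  0.1501] [ 0.5162 -0.1527  0.1559]
top 0.156 54 [ 0.4985 -0.1643  0.1602] [ 0.479  -0.1732  0.156 ] [ 0.5149 -0.1562  0.163 ]
(428, 271)
side 0.118 184 [ 0.51   -0.1619  0.1421] [ 0.47   -0.2079  0.1312] [ 0.554  -0.1462  0.1499]
side 0.15 73 [ 0.5131 -0.1638  0.153 ] [ 0.4755 -0.2019  0.15  ] [ 0.5514 -0.1483  0.156 ]
side 0.156 132 [ 0.5112 -0.1775  0.16  ] [ 0.4759 -0.2112  0.1561] [ 0.5484 -0.1549  0.1629]
(369, 103)
```

View pics/c_side.png

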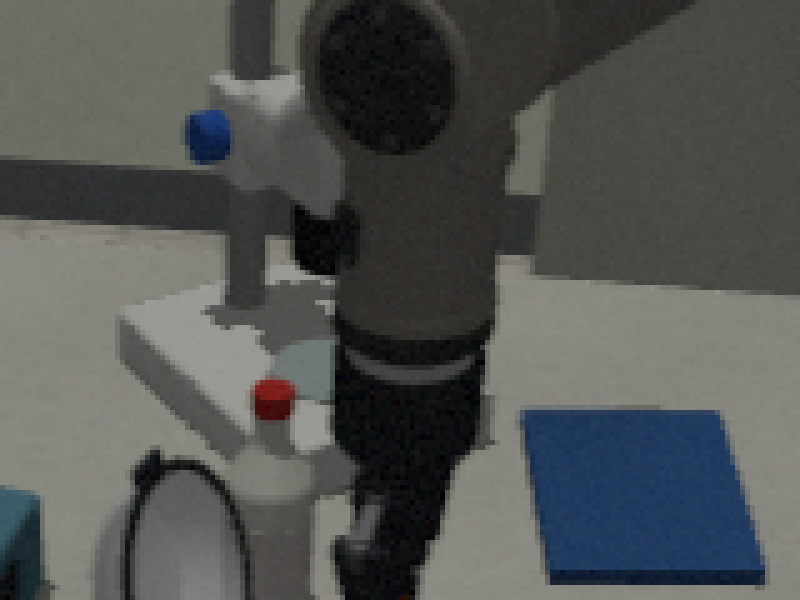

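View pics/c_top.png

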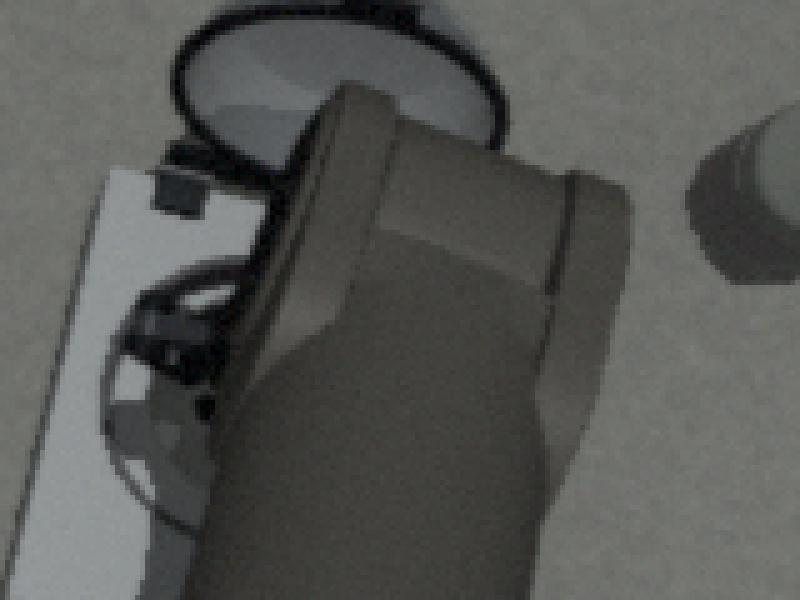

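The side crop shows the gripper over the bowl at (400,560), with the rotor cut off below the crop. In the top crop the arm hides the bowl centre, and the lid at (340,100) lies clear behind. I'll lower the rotor onto the taper and use the forces to correct the alignment.

```bash
python3 -m jog '[[-0.2,-0.15,0,0],[-0.2,-0.15,1,0],[-0.2,-0.15,2,0],[-0.2,-0.15,3,0],[-0.2,-0.15,3.3,0],[-0.2,-0.15,3.3,0],[-0.2,-0.15,3.3,0]]'
python3 - <<'E'
from h import *
from scipy.optimize import least_squares
to(.512,-.195,.121)
e=bot.get_obs()["eef_pos"]
z=np.load("side0.npz"); p,W,T=cam("side")
def fit(p,W,c,z0):
    q=p.astype(int); zz=W[...,2]-z0; d=np.hypot(W[...,0]-c[0],W[...,1]-c[1])
    m=(d<.05)&(zz>.006)&(zz<.033)&(d>.03)&(q.min(-1)>60)&(np.ptp(q,-1)<30)
    P=W[m]; h=zz[m]
    if len(P)<20: return len(P)
    f=lambda s:np.hypot(P[:,0]-s[0],P[:,1]-s[1])-(.043-s[2]*h)
    s=least_squares(f,[c[0],c[1],.3],loss="soft_l1",f_scale=.002).x
    return len(P),np.round(s,4)
print(fit(z["p"],z["W"],(.5134,.168),0)); print(fit(p,W,e,e[2]-.0428))
E
```

```text
t: 5.67
eef_pos: [0.5117, -0.1972, 0.1388]
tool_rot: [-0.001, 0.13, 0.991, -0.0]
contact_force: [-1.0, 0.5, -1.8]
gripper_width: 0.248
grasp_force: 78.8
pos [ 0.5117 -0.1972  0.1388] axes y [ 0.258  0.966 -0.   ] z [-1.1e-03  1.0e-04 -1.0e+00] delta cm [0.02 0.22 1.78] t 5.67 F [-1.01  0.55 -1.83]
(375, array([0.5156, 0.1683, 0.2546]))
(283, array([ 0.5133, -0.195 ,  0.2582]))
```

```bash
python3 -m jog '[[0,0.2,0,0],[0,0.2,0.3,0],[0,0.2,0.6,0],[0,0.2,0.8,0],[0,0.2,1,0],[0,0.2,1,0],[0,0.2,1,0]]'
python3 -m jog '[[0,0,0.2,0],[0,0,0.4,0],[0,0,0.4,0],[0,0,0.4,0]]'
python3 -m jog '[[0,0,0.1,0],[0,0,0.2,0],[0,0,0.2,0],[0,0,0.2,0]]'
python3 -m jog '[[0,0,0.1,0],[0,0,0.2,0],[0,0,0.2,0],[0,0,0.2,0]]'
```

```text
t: 6.3
eef_pos: [0.5124, -0.1952, 0.1291]
tool_rot: [-0.0, 0.13, 0.992, 0.0]
contact_force: [-0.9, 0.4, -1.6]
gripper_width: 0.253
grasp_force: 78.8
t: 6.63
eef_pos: [0.5123, -0.1952, 0.1251]
tool_rot: [-0.0, 0.13, 0.992, 0.0]
contact_force: [-0.3, 0.8, -1.4]
gripper_width: 0.252
grasp_force: 78.8
t: 6.97
eef_pos: [0.5124, -0.1952, 0.1232]
tool_rot: [-0.0, 0.13, 0.992, 0.0]
contact_force: [0.1, -0.7, -2.6]
gripper_width: 0.256
grasp_force: 78.8
t: 7.3
eef_pos: [0.5124, -0.1952, 0.1212]
tool_rot: [-0.0, 0.13, 0.992, 0.0]
contact_force: [0.4, -0.8, -2.1]
gripper_width: 0.253
grasp_force: 78.7
```

```bash
for i in 1 2 3; do :; done
python3 -m jog '[[0,0,0.1,0],[0,0,0.2,0],[0,0,0.2,0],[0,0,0.2,0]]'
python3 -m jog '[[0,0,0.1,0],[0,0,0.2,0],[0,0,0.2,0],[0,0,0.2,0]]'
python3 -m jog '[[0,0,0.1,0],[0,0,0.1,0],[0,0,0.1,0]]'
python3 -m jog '[[0,0,0.1,0],[0,0,0.1,0],[0,0,0.1,0]]'
```

```text
t: 7.63
eef_pos: [0.5125, -0.1954, 0.1193]
tool_rot: [0.0, 0.13, 0.992, -0.0]
contact_force: [0.5, -0.5, -0.7]
gripper_width: 0.253
grasp_force: 78.7
t: 7.97
eef_pos: [0.5124, -0.1957, 0.1173]
tool_rot: [0.0, 0.13, 0.991, -0.0]
contact_force: [-0.1, -1.9, -0.6]
gripper_width: 0.254
grasp_force: 78.9
t: 8.22
eef_pos: [0.5126, -0.1956, 0.1164]
tool_rot: [0.0, 0.13, 0.991, -0.0]
contact_force: [-1.0, -2.5, 1.8]
gripper_width: 0.249
grasp_force: 79.0
t: 8.47
eef_pos: [0.5127, -0.1955, 0.1155]
tool_rot: [0.0, 0.13, 0.992, -0.0]
contact_force: [-0.8, -4.0, 2.5]
gripper_width: 0.255
grasp_force: 79.1
```

```bash
python3 -m jog '[[0,-0.06,0,0],[0,-0.06,0.1,0],[0,-0.06,0.1,0]]'
python3 -m jog '[[0,0,0.1,0],[0,0,0.1,0],[0,0,0.1,0]]'
python3 -m jog '[[0,0,0.1,0],[0,0,0.1,0],[0,0,0.1,0]]'
python3 -m jog '[[0,0,0.1,0],[0,0,0.1,0],[0,0,0.1,0]]'
```

```text
t: 8.72
eef_pos: [0.5128, -0.1958, 0.1146]
tool_rot: [0.0, 0.13, 0.992, 0.0]
contact_force: [-0.8, -1.7, 4.8]
gripper_width: 0.253
grasp_force: 79.4
t: 8.97
eef_pos: [0.5128, -0.1958, 0.1138]
tool_rot: [0.0, 0.13, 0.992, 0.0]
contact_force: [-1.0, -1.8, 6.7]
gripper_width: 0.249
grasp_force: 79.6
t: 9.22
eef_pos: [0.5129, -0.1958, 0.1129]
tool_rot: [0.001, 0.13, 0.992, 0.0]
contact_force: [-0.5, -1.8, 6.3]
gripper_width: 0.254
grasp_force: 79.7
t: 9.47
eef_pos: [0.513, -0.1958, 0.112]
tool_rot: [0.001, 0.13, 0.992, 0.0]
contact_force: [-2.1, -1.9, 7.9]
gripper_width: 0.251
grasp_force: 79.8
```

```bash
python3 -m jog '[[0,0,0.1,0],[0,0,0.1,0],[0,0,0.1,0]]'
python3 -m jog '[[0,0,0.1,0],[0,0,0.1,0],[0,0,0.1,0]]'
python3 -m jog '[[0,0,0.1,0],[0,0,0.1,0],[0,0,0.1,0]]'
python3 -m jog '[[0,0,0.1,0],[0,0,0.1,0],[0,0,0.1,0]]'
```

```text
t: 9.72
eef_pos: [0.5132, -0.1959, 0.1113]
tool_rot: [0.001, 0.13, 0.992, 0.0]
contact_force: [-1.5, -1.6, 10.4]
gripper_width: 0.256
grasp_force: 80.1
t: 9.97
eef_pos: [0.5124, -0.1956, 0.1091]
tool_rot: [0.0, 0.13, 0.992, 0.0]
contact_force: [0.6, -2.6, 0.2]
gripper_width: 0.254
grasp_force: 79.1
t: 10.22
eef_pos: [0.5123, -0.1957, 0.1081]
tool_rot: [-0.0, 0.13, 0.992, 0.0]
contact_force: [0.3, -2.5, 0.9]
gripper_width: 0.255
grasp_force: 79.2
t: 10.47
eef_pos: [0.5122, -0.1957, 0.107]
tool_rot: [-0.0, 0.13, 0.992, 0.0]
contact_force: [0.4, -2.0, 0.7]
gripper_width: 0.25
grasp_force: 79.0
```

```bash
python3 -m jog '[[0,-0.03,0.1,0],[0,-0.03,0.2,0],[0,-0.03,0.2,0],[0,-0.03,0.2,0]]'
python3 -m jog '[[0,0,0.1,0],[0,0,0.1,0],[0,0,0.1,0]]'
python3 -m jog '[[0,0,0.1,0],[0,0,0.1,0],[0,0,0.1,0]]'
```

```text
t: 10.8
eef_pos: [0.5119, -0.1956, 0.1048]
tool_rot: [-0.001, 0.13, 0.992, 0.0]
contact_force: [-0.3, -0.6, -2.2]
gripper_width: 0.254
grasp_force: 79.0
t: 11.05
eef_pos: [0.512, -0.1958, 0.1041]
tool_rot: [-0.0, 0.13, 0.992, 0.0]
contact_force: [0.6, 0.3, -1.6]
gripper_width: 0.249
grasp_force: 79.0
t: 11.3
eef_pos: [0.5121, -0.196, 0.1032]
tool_rot: [-0.0, 0.13, 0.992, 0.0]
contact_force: [-0.7, 0.7, -2.6]
gripper_width: 0.25
grasp_force: 79.0
```

```bash
python3 -m jog '[[0,0,0.05,0],[0,0,0.05,0],[0,0,0.05,0]]'
python3 -m jog '[[0,0,0.05,0],[0,0,0.05,0],[0,0,0.05,0]]'
python3 -m jog '[[0,0,0.05,0],[0,0,0.05,0],[0,0,0.05,0]]'
```

```text
t: 11.55
eef_pos: [0.5123, -0.1961, 0.1028]
tool_rot: [0.0, 0.13, 0.992, 0.0]
contact_force: [-0.8, 0.2, -2.2]
gripper_width: 0.254
grasp_force: 79.2
t: 11.8
eef_pos: [0.5124, -0.1961, 0.1026]
tool_rot: [0.0, 0.13, 0.992, 0.0]
contact_force: [-1.2, 1.5, 2.9]
gripper_width: 0.257
grasp_force: 79.5
t: 12.05
eef_pos: [0.5126, -0.1962, 0.1024]
tool_rot: [0.0, 0.13, 0.992, 0.0]
contact_force: [-1.5, 0.7, 6.1]
gripper_width: 0.251
grasp_force: 80.2
```

```bash
python3 -m jog '[[0,0,0.07,0],[0,0,0.07,0],[0,0,0.07,0]]'
python3 -m jog '[[0,0,-0.05,0],[0,0,-0.1,0],[0,0,-0.15,0],[0,0,-0.2,0],[0,0,-0.2,0]]'
python3 -m jog '[[0,0,-0.05,0],[0,0,-0.05,0],[0,0,-0.05,0]]'
python3 -m jog '[[0,0,-0.05,0],[0,0,-0.05,0],[0,0,-0.05,0]]'
```

```text
t: 12.3
eef_pos: [0.5127, -0.1962, 0.1022]
tool_rot: [0.0, 0.13, 0.992, 0.0]
contact_force: [-3.4, 1.5, 10.8]
gripper_width: 0.257
grasp_force: 80.7
t: 12.72
eef_pos: [0.5121, -0.1961, 0.1028]
tool_rot: [-0.0, 0.13, 0.992, -0.0]
contact_force: [-0.2, 0.4, -2.5]
gripper_width: 0.255
grasp_force: 79.3
t: 12.97
eef_pos: [0.5121, -0.1961, 0.1034]
tool_rot: [-0.0, 0.13, 0.992, -0.0]
contact_force: [0.4, 0.7, -1.7]
gripper_width: 0.251
grasp_force: 79.0
t: 13.22
eef_pos: [0.5122, -0.1961, 0.1041]
tool_rot: [0.0, 0.13, 0.992, -0.0]
contact_force: [0.0, 0.1, -0.3]
gripper_width: 0.251
grasp_force: 79.0
```

```bash
python3 -m jog '[[0,0,-0.05,0],[0,0,-0.05,0],[0,0,-0.05,0]]'
python3 -m jog '[[0,0,-0.05,0],[0,0,-0.05,0],[0,0,-0.05,0]]'
python3 -m jog '[[0,0,-0.05,0],[0,0,-0.05,0],[0,0,-0.05,0]]'
```

```text
t: 13.47
eef_pos: [0.5123, -0.1961, 0.1046]
tool_rot: [0.0, 0.13, 0.992, 0.0]
contact_force: [0.7, 1.3, -1.2]
gripper_width: 0.252
grasp_force: 79.0
t: 13.72
eef_pos: [0.5123, -0.1961, 0.1051]
tool_rot: [0.0, 0.13, 0.992, 0.0]
contact_force: [0.5, -0.2, -2.8]
gripper_width: 0.254
grasp_force: 79.0
t: 13.97
eef_pos: [0.5121, -0.1961, 0.1055]
tool_rot: [-0.0, 0.13, 0.992, 0.0]
contact_force: [-0.3, 0.4, -2.1]
gripper_width: 0.249
grasp_force: 79.0
```

```bash
python3 -m jog '[[0,0,-0.05,0],[0,0,-0.05,0],[0,0,-0.05,0]]'
python3 -m jog '[[0,0,-0.05,0],[0,0,-0.05,0],[0,0,-0.05,0]]'
```

```text
t: 14.22
eef_pos: [0.5121, -0.196, 0.1058]
tool_rot: [-0.0, 0.13, 0.992, -0.0]
contact_force: [0.8, -0.3, -6.2]
gripper_width: 0.255
grasp_force: 78.7
t: 14.47
eef_pos: [0.5119, -0.196, 0.1061]
tool_rot: [-0.0, 0.13, 0.992, 0.0]
contact_force: [2.3, -0.1, -9.8]
gripper_width: 0.248
grasp_force: 78.7
```

```bash
python3 -m jog '[[0,0,-0.02,0],[0,0,-0.04,0],[0,0,-0.04,0],[0,0,-0.04,0]]'
python3 -m jog '[[0,0,-0.02,0],[0,0,-0.03,0],[0,0,-0.03,0],[0,0,-0.03,0]]'
```

```text
t: 14.8
eef_pos: [0.5118, -0.196, 0.1065]
tool_rot: [-0.0, 0.13, 0.992, 0.0]
contact_force: [1.8, -1.6, -15.3]
gripper_width: 0.25
grasp_force: 78.8
t: 15.13
eef_pos: [0.5118, -0.1959, 0.1068]
tool_rot: [-0.001, 0.13, 0.992, 0.0]
contact_force: [2.5, -1.4, -20.5]
gripper_width: 0.251
grasp_force: 79.0
```

```bash
python3 -m jog '[[0,0,0.03,0],[0,0,0.03,0],[0,0,0.03,0]]'
python3 -m jog '[[0,0,0,0],[0,0,0,0],[0,0,0,0]]'
```

```text
t: 15.38
eef_pos: [0.5119, -0.196, 0.1068]
tool_rot: [-0.0, 0.13, 0.992, 0.0]
contact_force: [2.1, -0.5, -19.7]
gripper_width: 0.253
grasp_force: 79.1
t: 15.63
eef_pos: [0.5119, -0.196, 0.1068]
tool_rot: [-0.0, 0.13, 0.992, 0.0]
contact_force: [2.6, -1.6, -20.8]
gripper_width: 0.253
grasp_force: 79.1
```

```bash
python3 -m jog '[[0,0,0.05,0],[0,0,0.05,0]]'
```

```text
t: 15.8
eef_pos: [0.5121, -0.1961, 0.1066]
tool_rot: [-0.0, 0.13, 0.992, 0.0]
contact_force: [0.6, 0.6, -16.9]
gripper_width: 0.248
grasp_force: 79.4
```

Now about 15 N net. I'll hold, then lower and seat the rotor again.

```bash
python3 -m jog '[[0,0,0,0],[0,0,0,0],[0,0,0,0]]'
python3 -m jog '[[0,0,0,0],[0,0,0,0],[0,0,0,0],[0,0,0,0]]'
python3 -m jog '[[0,0,0.05,0],[0,0,0.1,0],[0,0,0.15,0],[0,0,0.2,0],[0,0,0.25,0],[0,0,0.3,0],[0,0,0.3,0],[0,0,0.3,0]]'
```

```text
t: 16.05
eef_pos: [0.5122, -0.1961, 0.1066]
tool_rot: [-0.0, 0.13, 0.992, 0.0]
contact_force: [0.3, -0.1, -16.9]
gripper_width: 0.252
grasp_force: 79.5
t: 16.38
eef_pos: [0.5122, -0.1961, 0.1065]
tool_rot: [-0.0, 0.13, 0.992, 0.0]
contact_force: [-0.4, 0.4, -14.9]
gripper_width: 0.25
grasp_force: 79.6
t: 17.05
eef_pos: [0.5131, -0.1965, 0.1041]
tool_rot: [0.001, 0.13, 0.992, -0.0]
contact_force: [-0.2, 0.5, -2.5]
gripper_width: 0.253
grasp_force: 81.2
```

```bash
python3 -m jog '[[0,0,0.05,0],[0,0,0.1,0],[0,0,0.1,0],[0,0,0.1,0]]'
python3 -m jog '[[0,0,0.05,0],[0,0,0.05,0],[0,0,0.05,0]]'
python3 -m jog '[[0,0,0.05,0],[0,0,0.05,0],[0,0,0.05,0]]'
```

```text
t: 17.38
eef_pos: [0.5127, -0.1962, 0.1027]
tool_rot: [0.0, 0.13, 0.992, -0.0]
contact_force: [0.9, 0.4, -0.4]
gripper_width: 0.252
grasp_force: 81.4
t: 17.63
eef_pos: [0.5128, -0.1962, 0.1025]
tool_rot: [0.001, 0.13, 0.992, 0.0]
contact_force: [0.4, -0.2, 4.4]
gripper_width: 0.252
grasp_force: 81.9
t: 17.88
eef_pos: [0.5129, -0.1962, 0.1023]
tool_rot: [0.001, 0.13, 0.992, 0.0]
contact_force: [-1.0, 1.0, 9.0]
gripper_width: 0.25
grasp_force: 82.3
```

```bash
python3 -m jog '[[0,0,-0.1,0],[0,0,-0.1,0],[0,0,-0.1,0],[0,0,-0.1,0],[0,0,-0.1,0],[0,0,-0.1,0],[0,0,-0.1,0],[0,0,-0.1,0]]' -1
python3 -m jog '[[0,0,-0.5,0],[0,0,-2,0],[0,0,-4,0],[0,0,-6,0],[0,0,-9,0],[0,1,-11,0],[0,4,-11,0],[0,8,-11,0],[0,12,-11,0],[0,16,-11,0],[0,20,-11,0],[0,23,-11,0],[0,23,-11,0],[0,23,-11,0]]'
python3 - <<'E'
from h import *
to(0,0,0)
p,W,T=cam("top"); v,u=np.mgrid[:480,:640]
q=p.astype(int); m=(np.hypot(u-397,v-292)<30)&(q[...,0]>1.5*q[...,1])&(q[...,0]>90)&(W[...,2]>.11)
print("knob",m.sum(),np.round(W[m].mean(0),4))
a=np.hstack([cv2.resize(p[240:345,345:450],(400,400),interpolation=3),cv2.resize(cam("side")[0][140:245,315:420],(400,400),interpolation=3)])
cv2.imwrite("pics/fin.png",a[:,:,::-1])
E
```

```text
t: 18.55
eef_pos: [0.5122, -0.1961, 0.1024]
tool_rot: [-0.0, 0.13, 0.992, 0.0]
contact_force: [-0.2, -1.0, 0.4]
gripper_width: 1.002
grasp_force: 0.0
t: 19.72
eef_pos: [0.5717, 0.0285, 0.2126]
tool_rot: [-0.0, 0.128, 0.992, 0.0]
contact_force: [-1.7, -0.4, 0.5]
gripper_width: 1.0
grasp_force: 0.0
pos [0.5717 0.0285 0.2126] axes y [0.254 0.967 0.   ] z [ 0.e+00  3.e-04 -1.e+00] delta cm [ 54.58 -17.26  21.26] t 19.72 F [-1.66 -0.37  0.47]
knob 92 [ 0.5113 -0.1943  0.1254]
```

View pics/fin.png

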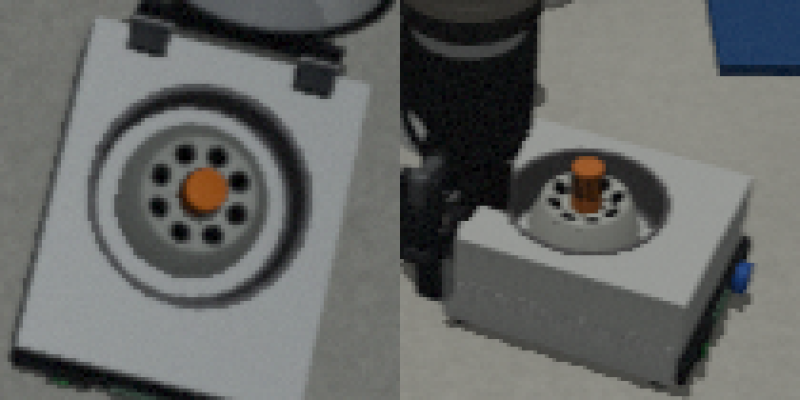

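The rotor sits level in the bowl, with the knob at crop (205,190) and its top at z≈0.126 as expected. The gripper is clear, so I'll hand in.

```bash
python3 -m jog '[[0,0,0,0],[0,0,0,0],[0,0,0,0],[0,0,0,0]]'; python3 -c "
from station import bot
print(bot.hand_in())"
```

```text
t: 20.15
eef_pos: [0.5714, 0.0252, 0.2126]
tool_rot: [0.0, 0.131, 0.991, -0.0]
contact_force: [-0.5, -0.3, -0.5]
gripper_width: 0.999
grasp_force: 0.0
the job is handed in; nothing more can be done
None
```

The white rotor clicked home on the spindle and held against an upward pull of about 13–15 N for over half a second; before that the pull overshot to an estimated 19 N net for about half a second. I then reseated and released it with the arm clear, and handed in at 20 s; hand-in returned no verdict.

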